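# Clamp a ball joint in the cranked machine vise

### The job

Lift the ball joint straight up out of its pocket in the grey tray by its stud, stand it gently, stud up, on the bed of the vise between the open jaws, near their middle and with its flat sides facing them, and let go of it. Then take the crank by its orange revolving grip and, keeping hold of that grip, wind the vise shut (clockwise as seen from the crank end) until the jaws bite and hold the ball joint tight, stopping soon after the bite so that the housing is not crushed, and let go. Leave the other things on the bench where they are.

Things in the scene. Friction and masses are not known exactly. Their poses are not given: they have to be found in the camera images.
- ball_center (a point): Ball joint to be clamped, 0.7 kg: dark steel block, 70 mm long (its x), 56 mm across its flat sides (its y), 40 mm high; round shoulder to 47 mm, black boot (50 mm wide) to 68 mm, then an upright bright stud, 18 mm thick, from 68 to 112 mm above the underside. Stands sunk in one tray pocket, only the stud is grippable. This point: on the stud's axis, 56 mm above the underside; z up.
- tray: Grey parts tray, fixed, 290 mm (x) by 105 mm (y), 46 mm high; origin at the centre of its underside. Three pockets at x = -90, 0 and 90 mm, each 73 x 59 mm and 40 mm deep, 1.5 mm clear of the ball joint all round.
- clamp_spot (a point): On the bed (two bright ways 120 mm above the bench) of the blue vise, bolted down on a grey riser: under the middle of the ball joint once clamped. z up; x along the jaws (125 mm wide, tops 58 mm above the bed); y from the moving jaw to the fixed one, whose face is at y = +28 mm. The jaws start 65 to 73 mm apart; the moving one slides to +y, pushing the ball joint before it, then bites.
- crank_axis (a point): On the crank's level axis, 142 mm above the bench, 236 mm from clamp_spot in the vise's -y: centre of the 75 mm radius circle made by the middle of the grip. Axes as clamp_spot. Winding shut (10 mm a turn, 0.9 to 1.7 turns to the bite) goes from up towards +x. The screw drags with 4 to 9 N at the grip and is self-locking; after the bite the push climbs steeply: 12 to 18 N is tight.
- sleeve: The crank's orange grip: a round sleeve 28 mm thick, 104 mm long, level, along the vise's y, spinning freely on its pin; origin at its middle. Inner end 8 mm from the crank arm, outer end free; 50 mm of room below it, always. Its x and z axes turn with it. It may start anywhere on its circle. Standing still in a tight vise, 6 to 10 N more stay at the grip than before the bite.
- rubber_mount: Bystander in another pocket of the tray: engine mount, aluminium plate with a black rubber drum, 56 mm high; leave it. Origin at its underside.
- idler_pulley: Bystander in another pocket of the tray: black plastic pulley, 54 mm wide, 53 mm high; leave it. Origin at its underside.
- spray_can: Bystander: upright spray can, 60 mm wide, 175 mm high; origin at its underside.
- hammer: Bystander: hammer lying on the bench.
- wrench: Bystander: wrench lying on the bench.
- screwdriver: Bystander: screwdriver lying on the bench.
- grease_tin: Bystander: red and yellow tin, 80 mm wide, 70 mm high; origin at its underside.
- bolt_dish: Bystander: steel dish, 110 mm wide, 35 mm high; origin at its underside.
Things that resemble listed ones, but are neither listed nor needed, are in the scene too. Leave any turquoise look-alike of the part that bears ball_center alone.

How it is judged:
By the outcome, as a careful person would: the job done as asked, in the order asked, and still so for the second after the job is handed in, with the robot touching nothing.
It also fails if it takes over 70 s, if anything falls off the work surface, if the arm or the gripper's body presses on something with over 40 N, if the wrist force passes 120 N, or if a joint passes its speed limit or range.

### The arm

A 6-joint arm with a two-finger parallel gripper is mounted at the origin on the work surface. World frame = base frame: x ahead of the robot, y to its left, z up, the work surface at z = 0. Lengths are in mm, angles in rad, forces in N, time in s.
With the tool pointing down it reaches from about 350 to 775 mm from the base axis. Payload 7.3 kg.
Tool frame: the origin (TCP) lies on the centre line of the jaws, within the pads' length; the fingertips stand 25 mm ahead of it and the grasp point (between the pads) lies 6 mm ahead of it; z points along the fingers, y is the line along which they close (so a half turn about z gives the same grasp; the last joint's range is limited). The gripper opens to 92 mm and grips with 3 to 60 N. Pads are 19 mm wide; open, the fingers measure 130 mm over their backs; the gripper's body (75 mm by 190 mm) begins 47 mm behind the grasp point.
Start: joints at [-0.146, 0.342, 1.524, -0, 1.275, -0.146], TCP at [525.017, 0.02, 251.741] pointing down, gripper open.
Joint ranges: [-2.53, 2.53], [-0.77, 2.02], [0.04, 2.7], [-1, 4.14], [0.28, 2.66], [-3.11, 3.11]. Speed limits (rad/s): [2.57, 2.57, 3.14, 3.14, 3.14, 3.14].

### API

Orientations are given as a unit quaternion [x, y, z, w].
In Python, from workcell import bot gives the robot as it stands. Calls block until the motion is done:
- bot.goto(position, orientation): joint-space move of the TCP to a pose.
- bot.move_l(position, frame=None, velocity=150, guard=None): straight line of the TCP; frame=None keeps the orientation; velocity is the mean speed in mm/s. With guard (N) it stops when the force on the tool has changed by that much, and returns True; else False.
- bot.move_joints(angles): joint-space move.
- bot.open() and bot.clamp(): open the fingers fully, or close them until they stop; the grip force is fixed at half the most.
- bot.wait(seconds).
- bot.ik(position, orientation): joint angles nearest the present ones, or None.
- bot.observe(): the state.
- bot.capture(name): name is "scene" or "side" or "wrist"; returns a dict with "img" (420x560x3 uint8, red, green, blue), "camera_matrix" (3x3 intrinsics, pixels), "xyz" and "attitude" of the camera in the world. Camera axes: x right, y down, z forward; pixel columns grow to the right and rows downward; lengths in mm; the calibration is good to about 2 mm. A picture is of the moment at which its call begins. There is no depth.
A pose or a line that the arm cannot do raises bot.IKError and nothing moves.
- bot.close_job(): hands the job in; it is judged then, once.
The state is a dict: "clock": time; "joint_positions": joint angles; "dq": joint speeds; "joint_torque": joint torques, N m; "tcp_pos": TCP position; "orientation": TCP orientation; "force": force on the tool from outside, world axes, zero at the start; "moment": the same for the moment, N m; "grip_width": finger opening in mm; "finger_force": force on a finger pad.
Only numpy, scipy, OpenCV 4.12 (cv2) and the standard library are available. Lean on these libraries where they do the work, as an engineer would, in place of code of your own. Each camera call takes 0.05 s, during which the arm holds its last target. There are 200 camera calls.

## Working session

There is one attempt and no reset: what is moved stays moved. The work goes in short steps, each a Python script; the robot and the scene stay as the last script left them, time stands still between calls to the robot, and variables do not carry over. Pictures are saved under pics/ and viewed, at most 10 in all, crops included, and the job is handed in when it is done.

```bash
mkdir -p pics; ls; cat > h.py <<'E'
import numpy as np, cv2
from scipy.spatial.transform import Rotation as R
from workcell import bot
def cam(n,save=None):
    c=bot.capture(n)
    if save: cv2.imwrite(f'pics/{save}.png',c['img'][:,:,::-1])
    return c
def rot(c):
    a=np.array(c['attitude'],float)
    return a if a.shape==(3,3) else R.from_quat(a).as_matrix()
def ray(c,u,v):
    d=rot(c)@np.linalg.inv(c['camera_matrix'])@np.array([u,v,1.]); return np.array(c['xyz'],float),d/np.linalg.norm(d)
def onz(c,u,v,z):
    o,d=ray(c,u,v); return o+d*(z-o[2])/d[2]
def cross(r1,r2):
    (o1,d1),(o2,d2)=r1,r2
    t=np.linalg.lstsq(np.stack([d1,-d2],1),o2-o1,rcond=None)[0]
    p,q=o1+t[0]*d1,o2+t[1]*d2
    return (p+q)/2,np.linalg.norm(p-q)
def proj(c,p):
    q=np.array(c['camera_matrix'])@rot(c).T@(np.array(p,float)-np.array(c['xyz'],float)); return q[:2]/q[2]
E
python3 - <<'E'
from h import *
a=cam('scene');b=cam('side')
for n,c in(('scene',a),('side',b)):
    print(n,c['camera_matrix'],c['xyz'],c['attitude'])
im=np.hstack([a['img'],b['img']])[:,:,::-1]
for n,c in(('scene',a),('side',b)): cv2.imwrite(f'pics/{n}0.png',cv2.resize(c['img'][:,:,::-1],(800,600),interpolation=cv2.INTER_CUBIC))
import pickle;pickle.dump((a,b),open('cap.pkl','wb'))
print(bot.observe())
E
```

```text
pics
scene [[414.73120675   0.         284.35722574]
 [  0.         414.73120675 203.79634663]
 [  0.           0.           1.        ]] [1121.16609248   17.12216852 1009.39621435] [ 0.72379445  0.62109317 -0.20131788 -0.22323973]
side [[413.62053812   0.         279.7391027 ]
 [  0.         413.62053812 205.99008112]
 [  0.           0.           1.        ]] [ 329.43545021 1062.52096559  807.08566082] [-0.09135808  0.87658973 -0.47081729  0.03968917]
{'clock': 0.1, 'joint_positions': array([-1.46029288e-01,  3.42658178e-01,  1.52492041e+00, -1.06174709e-05,
        1.27540991e+00, -1.46006485e-01]), 'dq': array([-1.29132624e-03,  4.53778926e-04, -2.02356639e-03,  5.38164085e-04,
        2.56296854e-05, -2.18168532e-04]), 'joint_torque': array([ 1.49919495e-03, -4.32001984e+01, -2.44694173e+01,  7.19219679e-02,
        5.25739230e-02, -9.79429342e-05]), 'tcp_pos': array([5.24668045e+02, 5.26962025e-02, 2.51112156e+02]), 'orientation': array([ 7.07113576e-01,  7.07099642e-01, -4.20524387e-04, -5.57029728e-04]), 'force': array([ 0.05606695, -0.52416039,  0.46534685]), 'moment': array([ 0.02959679, -0.03680176,  0.04101454]), 'finger_force': 0.0, 'grip_width': 91.84547423115534}
```

View pics/scene0.png

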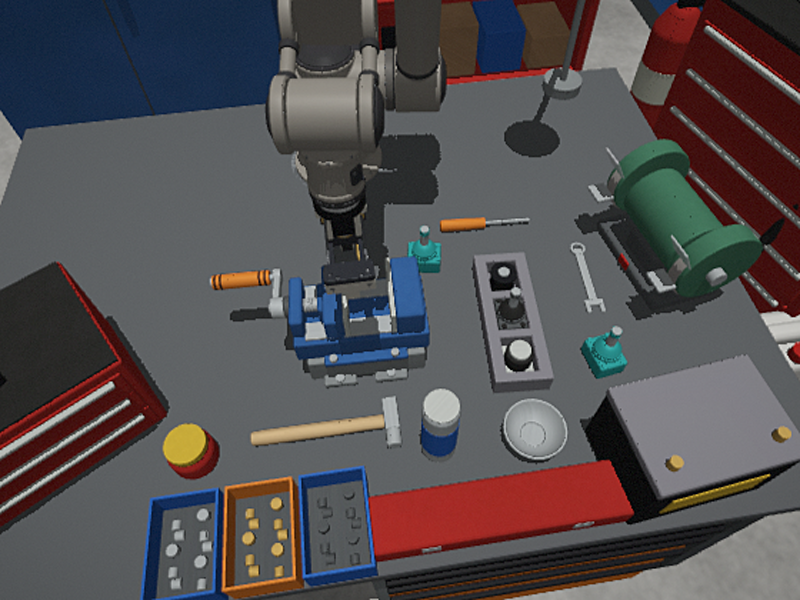

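View pics/side0.png

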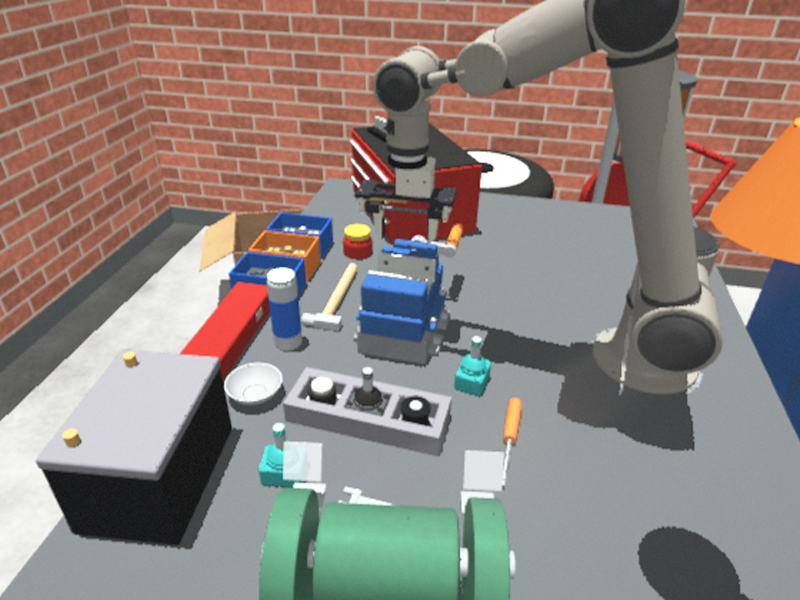

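The ball joint sits in the middle tray pocket: scene (512,300) and side (367,380). The turquoise look-alikes, at scene (424,250) and (605,350), stay untouched. I'll confirm in one enlarged montage and measure from that.

```bash
python3 - <<'E'
from h import *
import pickle
a,b=pickle.load(open('cap.pkl','rb'))
def crop(c,x0,y0,w,h,s):
    im=cv2.resize(c['img'][y0:y0+h,x0:x0+w,::-1],None,fx=s,fy=s,interpolation=cv2.INTER_CUBIC)
    for x in range(x0-x0%10+10,x0+w,10): cv2.line(im,((x-x0)*s,0),((x-x0)*s,5 if x%50 else 14),(0,255,255),1); x%50 or cv2.putText(im,str(x),((x-x0)*s,26),0,.4,(0,255,255))
    for y in range(y0-y0%10+10,y0+h,10): cv2.line(im,(0,(y-y0)*s),(5 if y%50 else 14,(y-y0)*s),(0,255,255),1); y%50 or cv2.putText(im,str(y),(16,(y-y0)*s),0,.4,(0,255,255))
    return im
top=np.hstack([crop(a,325,170,66,100,4),crop(b,195,250,130,75,4)[:300].repeat(1,0) if 0 else np.pad(crop(b,195,245,130,100,4),((0,0),(0,0),(0,0)))])
bot_=crop(a,140,175,195,50,4)
top=np.pad(top,((0,0),(0,max(0,800-top.shape[1])),(0,0)))[:400]
cv2.imwrite('pics/m1.png',np.vstack([top,np.pad(bot_,((0,0),(0,20),(0,0)))]))
print(top.shape)
# first estimates
for u,v in [(332.5,179),(372.4,177),(386,266),(346,272)]: print('traycorner',onz(a,u,v,46))
print('stud',cross(ray(a,360.5,202),ray(b,257,259)))
E
```

```text
(400, 800, 3)
traycorner [386.34587132 256.65998396  46.        ]
traycorner [397.64438657 374.58515815  46.        ]
traycorner [685.18693528 331.08791913  46.        ]
traycorner [685.84388088 226.39108829  46.        ]
stud (array([530.23619898, 294.53117535, 119.90910204]), np.float64(1.7468995664075258))
```

View pics/m1.png

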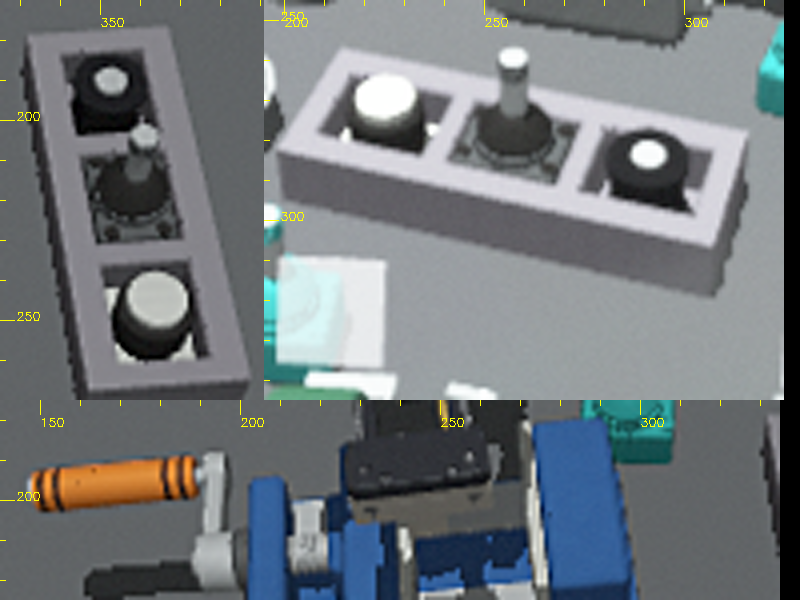

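Confirmed: the dark steel block with the bright stud stands in the middle pocket, stud top at scene (361,202.7) and side (257.2,259). That gives height ≈120 against the expected 118. I'll move above it, check the wrist view and get a clear view of the vise.

```bash
python3 - <<'E'
from h import *
import pickle
a,b=pickle.load(open('cap.pkl','rb'))
P=[onz(a,u,v,46) for u,v in [(331.2,178.2),(367,176.5),(387,264.2),(346.2,267)]]
Q=[onz(b,195+(x-264)/4,245+y/4,46) for x,y in [(345,48),(748,131),(713,246),(280,150)]]
print(np.round(P,1),np.round(Q,1),'centres',np.mean(P,0),np.mean(Q,0))
for n,p in(('can',onz(a,441*.7,400*.7,175)),('toolbox',onz(a,165*.7,412*.7,0)),('crank',onz(a,277*.7,312*.7,142)),('sleeve',onz(a,168,196,217))): print(n,p)
s,e=cross(ray(a,360.9,202.7),ray(b,257.2,259)); print('stud',s,e)
q=[.70710678,.70710678,0,0]
bot.goto([s[0],s[1],230],q)
w=cam('wrist'); a2=cam('scene'); b2=cam('side')
pickle.dump((w,a2,b2),open('cap2.pkl','wb'))
print(bot.observe()['tcp_pos'],'stud in wrist',proj(w,[s[0],s[1],118]))
def crop(c,x0,y0,w_,h,s):
    im=cv2.resize(c['img'][y0:y0+h,x0:x0+w_,::-1],None,fx=s,fy=s,interpolation=cv2.INTER_CUBIC)
    for x in range(x0-x0%10+10,x0+w_,10): cv2.line(im,((x-x0)*s,0),((x-x0)*s,5 if x%50 else 14),(0,255,255),1); x%50 or cv2.putText(im,str(x),((x-x0)*s,26),0,.4,(0,255,255))
    for y in range(y0-y0%10+10,y0+h,10): cv2.line(im,(0,(y-y0)*s),(5 if y%50 else 14,(y-y0)*s),(0,255,255),1); y%50 or cv2.putText(im,str(y),(16,(y-y0)*s),0,.4,(0,255,255))
    return im
i1=crop(a2,140,170,170,105,4)
i2=cv2.resize(w['img'][:,:,::-1],(240,180)); 
i3=crop(b2,235,145,100,120,3)[:180]
row=np.zeros((180,680,3),np.uint8); row[:,:240]=i2; row[:,260:560]=i3
cv2.imwrite('pics/m2.png',np.vstack([i1,row]))
E
```

```text
[[382.8 253.5  46. ]
 [393.3 359.4  46. ]
 [680.7 335.1  46. ]
 [672.3 230.1  46. ]] [[668.3 229.8  46. ]
 [382.3 252.   46. ]
 [390.5 356.6  46. ]
 [676.6 334.6  46. ]] centres [532.24754504 294.51802434  46.        ] [529.42703925 293.23515001  46.        ]
can [750.24031782 114.0157223  175.        ]
toolbox [ 618.1469275 -368.9183826    0.       ]
crank [ 527.54358639 -135.49175996  142.        ]
sleeve [ 505.293511   -181.79119434  217.        ]
stud [530.81005198 294.72146076 119.15037385] 0.7553102444968208
[531.43433446 293.24841913 230.29619411] stud in wrist [278.49628762 220.47028903]
```

View pics/m2.png

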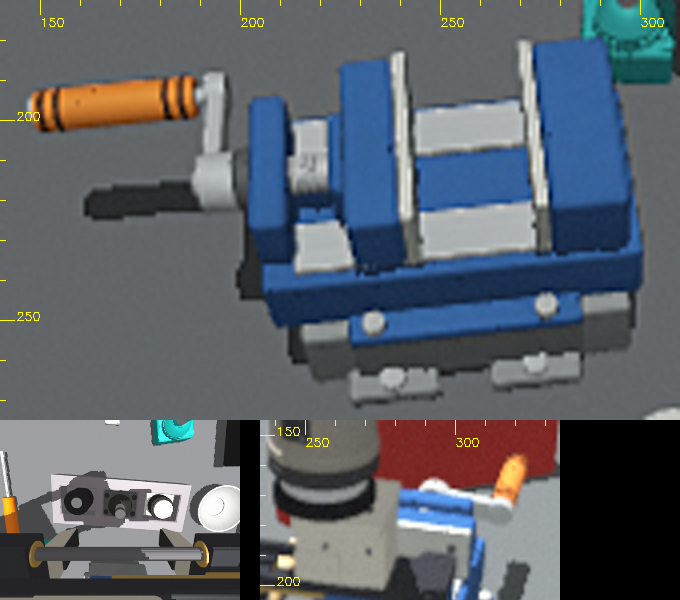

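The wrist view lines up with the stud, and the grip shows near the top of its circle, scene (168,196). A quick wrist look from above the vise will fix its pose.

```bash
python3 - <<'E'
from h import *
import pickle
w,a,b=pickle.load(open('cap2.pkl','rb'))
off=np.array(w['xyz'])-[531.4,293.2,230.3]; print('cam off',off, 'axis',rot(w)[:,2])
c=onz(a,257.5,215,120); print('vise est',c, bot.observe()['clock'])
q=[.70710678,.70710678,0,0]
ax=rot(w)[:,2]
t=np.array([c[0],c[1]-40,0]); z=380
p=np.array([t[0]-off[0]-ax[0]/-ax[2]*(z+off[2]-140), t[1]-off[1]-ax[1]/-ax[2]*(z+off[2]-140), z])
print(p)
bot.goto(p,q)
w=cam('wrist'); pickle.dump(w,open('cap3.pkl','wb')); print(bot.observe()['clock'])
im=cv2.resize(w['img'][:,:,::-1],(800,600),interpolation=cv2.INTER_CUBIC)
cv2.imwrite('pics/w3.png',im)
E
```

```text
cam off [ -1.29191281  76.25492502 132.38946084] axis [-0.00104386 -0.27758721 -0.96069988]
vise est [527.67654547  23.05389247 120.        ] 1.3833
[529.37308391  14.39818121 380.        ]
2.6417
```

View pics/w3.png

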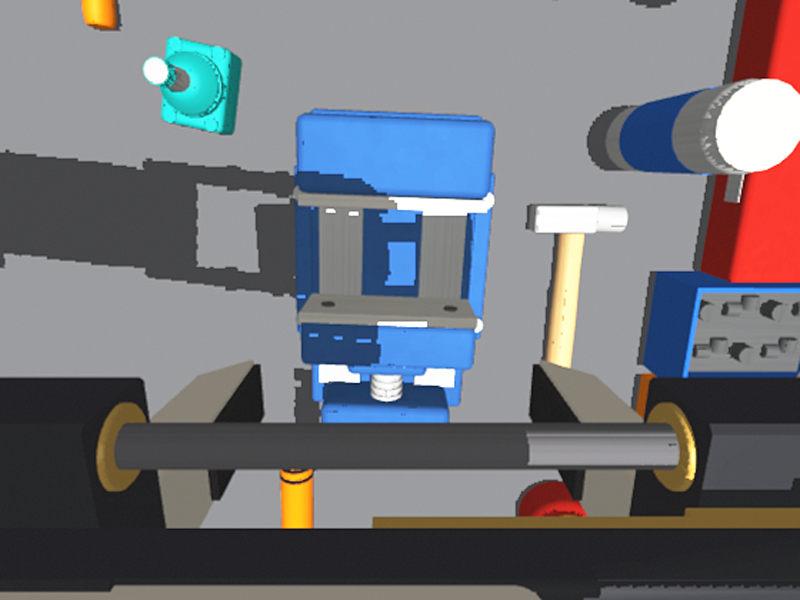

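The wrist view shows the open vise. The lower edge of the fixed jaw's plate runs (297,206)–(493,212), the moving jaw's plate (300,320)–(480,328), the screw is at (386,386) and the orange grip at (297,500). I'll refine these edges numerically.

```bash
python3 - <<'E'
from h import *
import pickle
w=pickle.load(open('cap3.pkl','rb'))
s=.7
def g(u,v,z): return onz(w,(u+.5)*s-.5,(v+.5)*s-.5,z)
for n,u,v,z in [('fixL',298,206,178),('fixR',493,210,178),('movL',300,320,178),('movR',481,327,178),('screw',386.5,390,155),('wayL',319,250,120),('wayLr',363,250,120),('wayRl',421,250,120),('wayRr',465,250,120),('wayL2',319,290,120),('wayRr2',465,290,120),('slvL',281,500,217),('slvR',313,500,217)]: print(n,np.round(g(u,v,z),1))
im=w['img'].astype(int)
x=[225,232,310,325]
for c in x: print(c,'fixed',[tuple(im[r,c]) for r in range(135,152)])
for c in x: print(c,'mov',[tuple(im[r,c]) for r in range(205,233)][::1])
h=cv2.cvtColor(w['img'],cv2.COLOR_RGB2HSV)
m=cv2.inRange(h,(5,150,100),(20,255,255)); m[:325]=0
ys,xs=np.nonzero(m[:, :280]); print('orange',[(r,xs[ys==r].min(),xs[ys==r].max()) for r in sorted(set(ys))[::5]])
print(w['xyz'],rot(w)[:,2])
E
```

```text
fixL [463.6  63.5 178. ]
fixR [590.8  61.1 178. ]
movL [460.8 -14.4 178. ]
movR [586.8 -19.3 178. ]
screw [520.2 -78.3 155. ]
wayL [467.   24.9 120. ]
wayLr [501.5  24.9 120. ]
wayRl [546.9  25.  120. ]
wayRr [581.4  25.  120. ]
wayL2 [465.7  -7.4 120. ]
wayRr2 [582.6  -7.3 120. ]
slvL [ 449.  -131.3  217. ]
slvR [ 470.9 -131.2  217. ]
225 fixed [(np.int64(80), np.int64(87), np.int64(100)), (np.int64(138), np.int64(136), np.int64(128)), (np.int64(150), np.int64(149), np.int64(142)), (np.int64(147), np.int64(146), np.int64(138)), (np.int64(145), np.int64(145), np.int64(137)), (np.int64(147), np.int64(146), np.int64(138)), (np.int64(150), np.int64(149), np.int64(142)), (np.int64(150), np.int64(149), np.int64(142)), (np.int64(146), np.int64(145), np.int64(137)), (np.int64(136), np.int64(135), np.int64(130)), (np.int64(133), np.int64(134), np.int64(133)), (np.int64(138), np.int64(137), np.int64(136)), (np.int64(137), np.int64(136), np.int64(136)), (np.int64(137), np.int64(136), np.int64(136)), (np.int64(136), np.int64(136), np.int64(136)), (np.int64(135), np.int64(136), np.int64(135)), (
[... 7503 characters left out ...]
t64(136)), (np.int64(129), np.int64(135), np.int64(145)), (np.int64(73), np.int64(120), np.int64(192)), (np.int64(72), np.int64(138), np.int64(229)), (np.int64(77), np.int64(148), np.int64(236))]
orange [(np.int64(325), np.int64(68), np.int64(79)), (np.int64(330), np.int64(69), np.int64(218)), (np.int64(335), np.int64(70), np.int64(218)), (np.int64(340), np.int64(73), np.int64(218)), (np.int64(345), np.int64(197), np.int64(218)), (np.int64(350), np.int64(197), np.int64(218)), (np.int64(355), np.int64(197), np.int64(218)), (np.int64(360), np.int64(197), np.int64(218)), (np.int64(365), np.int64(197), np.int64(279))]
[528.30200941  90.79172883 511.96797556] [-0.00192574 -0.27649034 -0.96101477]
```

```bash
python3 - <<'E'
from h import *
import pickle
w=pickle.load(open('cap3.pkl','rb')); _,a,b=pickle.load(open('cap2.pkl','rb'))
M=[onz(w,u,v,178) for u,v in((225,218.5),(325,222))]; F=[onz(w,u,v,178) for u,v in((228,144.2),(312,147.3))]
print('M',np.round(M,1),'F',np.round(F,1))
for P in(M,F): d=P[1]-P[0]; print('yaw',np.degrees(np.arctan2(d[1],d[0])))
# sleeve: wrist plane x scene rays
o,d1=ray(w,207.5,330);_,d2=ray(w,207.5,365); n=np.cross(d1,d2)
h=cv2.cvtColor(a['img'],cv2.COLOR_RGB2HSV); m=cv2.inRange(h,(5,120,80),(20,255,255)); m[:,:140]=0;m[:,200:]=0;m[:180]=0;m[:210]=m[:210]; m[210:]=0
m=cv2.morphologyEx(m,cv2.MORPH_CLOSE,np.ones((5,5),np.uint8))
ys,xs=np.nonzero(m); print('scene orange',xs.min(),xs.max())
E=[]
k=np.polyfit(xs,ys,1)
for u in(xs.min(),xs.max()):
    v=np.polyval(k,u); so,sd=ray(a,u,v); t=n@(o-so)/(n@sd); E.append(so+t*sd); print(u,v,np.round(E[-1],1))
print('len',np.linalg.norm(E[1]-E[0]))
# edges of jaw ends by blue/steel vs background in wrist rows
hw=cv2.cvtColor(w['img'],cv2.COLOR_RGB2HSV); mb=cv2.inRange(hw,(100,120,60),(125,255,255))
for r,z in((105,178),(120,178),(235,178),(245,178)):
    x=np.nonzero(mb[r,190:360])[0]+190; print(r,x.min(),x.max(),np.round(onz(w,x.min(),r,z)[:2],1),np.round(onz(w,x.max(),r,z)[:2],1))
# side-view sleeve
hs=cv2.cvtColor(b['img'],cv2.COLOR_RGB2HSV); ms=cv2.inRange(hs,(5,120,80),(20,255,255)); ms[:150]=0;ms[185:]=0;ms[:,:300]=0;ms[:,335:]=0
y2,x2=np.nonzero(ms); print('side orange mean',x2.mean(),y2.mean(),cross(ray(b,x2.mean(),y2.mean()),ray(a,xs.mean(),ys.mean())))
E
```

```text
M [[476.1  -8.8 178. ]
 [575.  -12.3 178. ]] F [[481.8  63.4 178. ]
 [560.1  60.6 178. ]]
yaw -2.0017141420042788
yaw -2.0172030665526806
scene orange 148 189
148 197.1291206857859 [ 437.5 -254.1  135.7]
189 193.7913441194632 [ 443.1 -147.7  135.1]
len 106.57192506802036
105 208 344 [465.   98.2] [587.9  98.3]
120 206 343 [462.5  85.1] [587.7  85.3]
235 211 335 [461.4 -26.1] [585.5 -25.9]
245 211 331 [460.8 -36.8] [582.  -36.6]
side orange mean 318.69158878504675 163.52336448598132 (array([ 440.25317801, -202.1978279 ,  142.1293986 ]), np.float64(9.034961737752448))
```

Vise: yaw ≈ −2.0°, jaw gap 72.3 (given 65–73), jaw width 125, clamp_spot ≈ (524.3, 33.9, 120). That puts crank_axis at ≈ (516, −202, 142). The sleeve is at (440, −201, ~138), radius 76 against the given 75, so it starts on the −x side. Now the pick.

```bash
cat >> h.py <<'E'
def down(yaw):  # tool down, closing line along (cos yaw, sin yaw), yaw in deg
    return (R.from_euler('z',yaw,degrees=True)*R.from_quat([.70710678,.70710678,0,0])).as_quat()
VY=-2.0; CS=np.array([524.3,33.9,120.]); vx=np.array([np.cos(np.radians(VY)),np.sin(np.radians(VY)),0]); vy=np.array([-vx[1],vx[0],0]); CA=CS-236*vy+[0,0,22]
E
python3 - <<'E'
from h import *
for t in range(0,360,45):
    p=CA+75*(np.sin(np.radians(t))*vx+np.cos(np.radians(t))*np.array([0,0,1]))+[0,0,6]
    print(t,np.round(p,0),np.round(bot.ik(p,down(VY)),2))
bot.goto([530.8,294.2,180],down(-4.5))
print(bot.move_l([530.8,294.2,104],velocity=80,guard=15),bot.observe()['tcp_pos'])
bot.clamp(); o=bot.observe(); print(o['grip_width'],o['finger_force'],o['force'])
for z in (112,130,160):
    bot.move_l([530.8,294.2,z],velocity=40); print(z,np.round(bot.observe()['force'],1))
bot.move_l([530.8,294.2,300],velocity=150)
o=bot.observe(); print(o['grip_width'],o['force'],o['clock'])
p=CS-5*vy; bot.goto([p[0],p[1],300],down(VY)); print(bot.observe()['clock'])
s=cam('scene');b=cam('side')
im=np.vstack([np.hstack([cv2.resize(s['img'][100:250,170:340],None,fx=2.35,fy=2.35),cv2.resize(b['img'][110:260,190:360],None,fx=2.35,fy=2.35)])])
cv2.imwrite('pics/m4.png',im[:,:,::-1])
E
```

```text
0 [ 516. -202.  223.] [-0.51  0.42  1.49 -0.    1.23 -0.48]
45 [ 569. -204.  201.] [-0.47  0.53  1.37 -0.    1.24 -0.44]
90 [ 591. -205.  148.] [-0.46  0.61  1.37 -0.    1.16 -0.42]
135 [ 569. -204.   95.] [-0.47  0.64  1.49 -0.    1.01 -0.44]
180 [ 516. -202.   73.] [-0.51  0.6   1.66 -0.    0.89 -0.48]
225 [ 463. -200.   95.] [-0.56  0.49  1.78 -0.    0.87 -0.53]
270 [ 441. -199.  148.] [-0.58  0.38  1.78 -0.    0.98 -0.55]
315 [ 463. -200.  201.] [-0.56  0.35  1.66 -0.    1.13 -0.53]
False [531.15821485 294.37888964 104.59456408]
17.21510635186697 29.987187087535858 [ 3.79140636  0.24616225 -0.59764532]
112 [ 5.4 -1.5 -4.4]
130 [ 5.4 -0.9 -6. ]
160 [ 0.   0.3 -6.8]
17.202561281109634 [-0.49004637 -0.69933479 -6.37379338] 9.1167
10.15
```

View pics/m4.png

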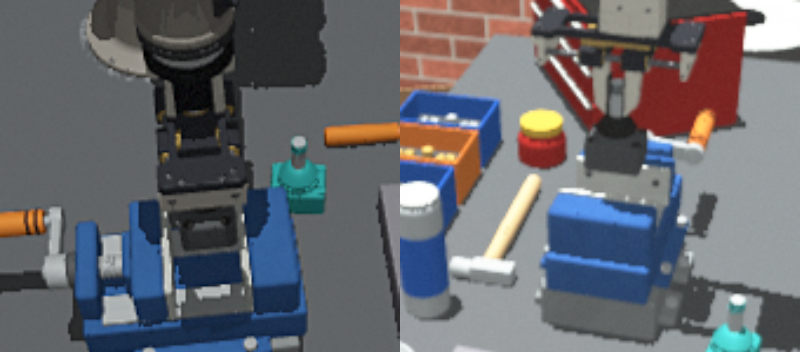

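The ball joint is held upright (7 N, grip width 17) over the gap between the jaws. Lowering it.

```bash
python3 - <<'E'
from h import *
p=CS-5*vy
print(bot.move_l([p[0],p[1],232],velocity=70,guard=12),bot.observe()['tcp_pos'])
bot.wait(.15)
print(bot.move_l([p[0],p[1],213],velocity=12,guard=4),np.round(bot.observe()['tcp_pos'],1),bot.observe()['force'])
s=cam('scene')
cv2.imwrite('pics/m5.png',cv2.resize(s['img'][170:270,190:320],None,fx=6,fy=6,interpolation=cv2.INTER_CUBIC)[:,:,::-1])
print(bot.observe()['clock'])
E
```

```text
False [524.46284704  28.88770328 232.54942252]
True [524.4  28.8 217.9] [ 1.14229324 -0.44301629  6.59742645]
12.675
```

View pics/m5.png

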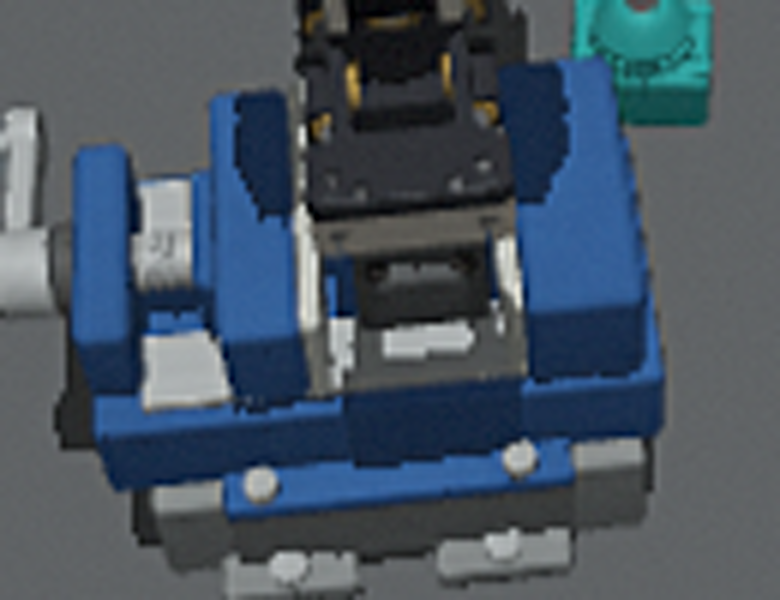

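It touched the bed at TCP z 217.9 (expected 218), seated square between the jaws with the wider gap on the moving-jaw side. Releasing, then looking at the grip from near.

```bash
python3 - <<'E'
from h import *
bot.open()
o=bot.observe();p=o['tcp_pos']; print(o['grip_width'])
bot.move_l([p[0],p[1],290],velocity=120)
bot.goto([440.5,-201,300],down(VY))
w=cam('wrist'); s=cam('scene'); b=cam('side'); o=bot.observe(); print(o['tcp_pos'],o['clock'],o['force'])
import pickle; pickle.dump((w,s,b),open('cap4.pkl','wb'))
h=cv2.cvtColor(w['img'],cv2.COLOR_RGB2HSV); m=cv2.inRange(h,(5,150,90),(20,255,255))
m=cv2.morphologyEx(m,cv2.MORPH_CLOSE,np.ones((9,9),np.uint8))
n,l,st,_=cv2.connectedComponentsWithStats(m)
for i in range(1,n):
    if st[i,4]>200: print(st[i])
cv2.imwrite('pics/w6.png',np.hstack([cv2.resize(w['img'],(480,360)),cv2.resize(s['img'][160:280,160:267],(320,360))])[:,:,::-1])
E
```

```text
92.04989544870543
[ 441.08133591 -199.83215319  299.85606556] 15.8083 [-0.55847099 -0.36465852 -0.60494909]
[ 262  142   34  121 3734]
[ 68 282  34  62 875]
[454 282  33  62 901]
[ 261  356  299   14 2692]
```

View pics/w6.png

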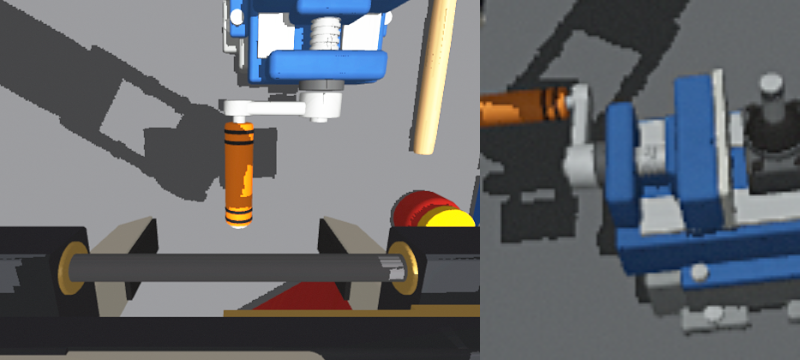

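The wrist view shows the grip at (278,142–262) px, with the crank hub to its right at (374,122); the ball joint stands upright in the vise. Next, its exact position from its known length and a second ray, then the grasp.

```bash
python3 - <<'E'
from h import *
import pickle
w,s,b=pickle.load(open('cap4.pkl','rb'))
h=cv2.cvtColor(w['img'],cv2.COLOR_RGB2HSV); m=cv2.inRange(h,(5,150,90),(20,255,255)); m[275:]=0;m[:,:240]=0;m[:,310:]=0
ys,xs=np.nonzero(m); print(ys.min(),ys.max(),[(r,xs[ys==r].min(),xs[ys==r].max()) for r in (150,175,200,225,250)])
uc=lambda r:(xs[ys==r].min()+xs[ys==r].max()+1)/2-.5
for z in(125,135,142,150,160):
    A=onz(w,uc(175),ys.min()-.5,z);B=onz(w,uc(225),ys.max()+.5,z); print(z,np.round(A,1),np.round(B,1),'len',np.linalg.norm(A-B))
o,d1=ray(w,uc(175),175);_,d2=ray(w,uc(225),225); n=np.cross(d1,d2)
hs=cv2.cvtColor(s['img'],cv2.COLOR_RGB2HSV); q=cv2.inRange(hs,(3,120,50),(22,255,255)); q[:,:140]=0;q[:,200:]=0;q[:180]=0;q[210:]=0
y,x=np.nonzero(cv2.morphologyEx(q,cv2.MORPH_CLOSE,np.ones((5,5),np.uint8))); 
k=np.polyfit(x,y,1); print('scene',x.min(),x.max(),k)
for u in(x.min(),x.mean(),x.max()):
    so,sd=ray(s,u,np.polyval(k,u)); t=n@(o-so)/(n@sd); print(np.round(so+t*sd,1))
for z in (142,160): print('hub',onz(w,374,122,z))
print('CA',CA)
E
```

```text
142 262 [(150, np.int64(262), np.int64(295)), (175, np.int64(263), np.int64(294)), (200, np.int64(263), np.int64(294)), (225, np.int64(263), np.int64(293)), (250, np.int64(263), np.int64(293))]
125 [ 442.2 -147.6  125. ] [ 438.  -259.5  125. ] len 112.01715166559424
135 [ 442.2 -146.8  135. ] [ 438.2 -255.1  135. ] len 108.37335151987506
142 [ 442.2 -146.3  142. ] [ 438.3 -252.   142. ] len 105.8226914178717
150 [ 442.2 -145.7  150. ] [ 438.4 -248.5  150. ] len 102.90765130129635
160 [ 442.2 -145.   160. ] [ 438.5 -244.1  160. ] len 99.26385115557719
scene 148 189 [-8.73786746e-02  2.10360251e+02]
[ 437.9 -254.3  134.9]
[ 440.2 -201.3  134.5]
[ 442.5 -147.9  134.1]
hub [ 518.71227675 -133.67491809  142.        ]
hub [ 513.97586049 -133.11872132  160.        ]
CA [ 516.06371878 -201.95623518  142.        ]
```

Grip middle ≈ (440.3, −200, 140) and radius ≈ 75.5, matching the given 75. I'll grasp it and wind the first part with a force check.

```bash
cat > wind.py <<'E'
from h import *
import json,os
C0=np.array([515.6,-201.0,142.])+[0,0,6]; Z=np.array([0,0,1.])
def wind(t,tend,step,c,base,stop,v=45,G=.04):
    """wind from t to tend (deg); c: centre correction (vise x, z); stops when still tangential force > base+stop"""
    log=[]
    while t<tend:
        t+=step; a=np.radians(t); r=np.sin(a)*vx+np.cos(a)*Z; tg=np.cos(a)*vx-np.sin(a)*Z
        bot.move_l(C0+c[0]*vx+c[1]*Z+75*r,velocity=v,guard=25)
        o=bot.observe(); F=o['force']; Ft=-F@tg; Fr=F@r; c=c+G*Fr*np.array([np.sin(a),np.cos(a)])
        log.append((t,Ft,Fr,F@vy))
        if base is not None and Ft>base+stop:
            bot.wait(.1); F=bot.observe()['force']; Ft=-F@tg; log.append((t,Ft,Fr,F@vy))
            if Ft>base+stop: break
        if np.linalg.norm(F)>40: print('HIGH',F); break
    json.dump([t,list(c)],open('st.json','w'))
    print('t',t,'c',np.round(c,2),'grip',o['grip_width'],'clock',o['clock'])
    return np.array(log)
E
python3 - <<'E'
from wind import *
q=down(VY); p=C0-75*vx; print(p)
bot.move_l([p[0],p[1],200],q,velocity=150)
print(bot.move_l(p,velocity=80,guard=12))
bot.clamp(); o=bot.observe(); print(o['grip_width'],o['finger_force'],o['force'],o['tcp_pos'])
L=wind(270,360,5,np.zeros(2),None,99)
print(np.round(L,1))
E
```

```text
[ 440.64568797 -198.38253775  148.        ]
False
27.399776992167606 29.990486204624176 [ 4.4927455   0.24913985 -1.46154952] [ 441.76801668 -198.46451946  148.20871986]
t 360 c [-3.28  5.15] grip 27.559711306080537 clock 23.7
[[ 2.75e+02 -1.30e+00 -3.20e+00 -3.00e-01]
 [ 2.80e+02  8.00e-01 -1.70e+00  4.00e-01]
 [ 2.85e+02  8.00e-01  3.10e+00 -2.10e+00]
 [ 2.90e+02  2.60e+00  5.60e+00 -2.80e+00]
 [ 2.95e+02  1.80e+00  6.90e+00 -3.30e+00]
 [ 3.00e+02  2.80e+00  8.70e+00 -2.40e+00]
 [ 3.05e+02  4.90e+00  9.70e+00 -2.30e+00]
 [ 3.10e+02  4.70e+00  1.13e+01 -2.70e+00]
 [ 3.15e+02  6.40e+00  1.24e+01 -2.90e+00]
 [ 3.20e+02  6.00e+00  1.33e+01 -3.30e+00]
 [ 3.25e+02  6.10e+00  1.43e+01 -2.70e+00]
 [ 3.30e+02  6.40e+00  1.29e+01 -1.90e+00]
 [ 3.35e+02  6.20e+00  1.40e+01 -1.40e+00]
 [ 3.40e+02  6.00e+00  1.40e+01 -7.00e-01]
 [ 3.45e+02  5.80e+00  1.15e+01 -1.30e+00]
 [ 3.50e+02  5.20e+00  1.03e+01 -1.00e-01]
 [ 3.55e+02  4.90e+00  9.80e+00 -4.00e-01]
 [ 3.60e+02  4.50e+00  7.70e+00 -1.10e+00]]
```

Winding runs smoothly, with a drag of about 5–6 N. The radial pull shows that my circle centre is about 6 mm low, because I gripped below the sleeve's middle. I'll correct that and continue to just before the earliest possible bite.

```bash
python3 - <<'E'
from wind import *
L=wind(360,576,8,np.array([.8,6.8]),6,10,v=60,G=.06)
print(np.round(L[:,:3],1).tolist())
E
```

```text
t 576 c [1.02 7.07] grip 27.32303985750354 clock 32.5417
[[368.0, 2.6, 0.5], [376.0, 0.7, -0.1], [384.0, -0.1, -0.2], [392.0, -1.9, -0.2], [400.0, -1.9, -0.4], [408.0, -2.2, 0.8], [416.0, -2.9, 1.1], [424.0, -3.5, 1.9], [432.0, -2.7, 1.5], [440.0, -3.8, 1.7], [448.0, -3.0, 1.1], [456.0, -2.9, 0.9], [464.0, -2.4, 0.1], [472.0, -2.4, 0.3], [480.0, -1.0, -1.6], [488.0, -0.6, -1.7], [496.0, 0.5, -2.5], [504.0, 0.6, -0.8], [512.0, 1.8, -0.3], [520.0, 1.5, -0.1], [528.0, 1.8, 1.2], [536.0, 3.2, 1.3], [544.0, 1.7, -0.1], [552.0, 1.8, 0.2], [560.0, 1.4, -0.0], [568.0, 1.1, 0.1], [576.0, -0.2, -0.3]]
```

Radial force is now near zero all round. The still tangential force swings between −4 and +3 N, so that is my before-bite reference at each angle. I'll continue with smaller steps and a tighter guard.

```bash
sed -i 's/guard=25)/guard=GD) and hits.append(t)/; s/G=.04):/G=.04,GD=12):/; s/    log=\[\]/    log=[];hits=[]/; s/^    print(.t.,t,/    print("guard",hits,"t",t,/; s/^        if np.linalg.norm(F)>40/        if hits: break\n        if np.linalg.norm(F)>40/' wind.py
python3 - <<'E'
from wind import *
L=wind(576,744,6,np.array([1.02,7.07]),1,6,v=70,G=.06)
print(np.round(L[:,:3],1).tolist())
E
```

```text
guard [] t 744 c [0.91 7.06] grip 27.321995016051915 clock 39.775
[[582.0, -0.8, -0.8], [588.0, -1.1, -0.3], [594.0, -3.2, 0.5], [600.0, -2.9, -0.2], [606.0, -3.9, 0.2], [612.0, -3.4, 1.4], [618.0, -3.9, 2.4], [624.0, -4.9, 0.8], [630.0, -3.7, 0.2], [636.0, -4.1, 0.7], [642.0, -2.5, 0.1], [648.0, -1.8, -0.5], [654.0, -2.0, -1.4], [660.0, 0.2, -1.2], [666.0, 0.5, -0.8], [672.0, 2.0, -1.2], [678.0, 1.5, -0.7], [684.0, 2.7, -0.0], [690.0, 3.8, 0.4], [696.0, 2.7, 0.1], [702.0, 3.5, 1.9], [708.0, 2.8, 0.6], [714.0, 2.7, 1.6], [720.0, 2.0, 0.1], [726.0, 1.1, 0.0], [732.0, 1.1, -0.0], [738.0, 1.3, -0.8], [744.0, -0.3, -0.5]]
```

```bash
python3 - <<'E'
from wind import *
L=wind(744,885,3,np.array([.91,7.06]),0,6,v=60,G=.06,GD=12)
print(np.round(L[:,:3],1).tolist()[-40:])
E
```

```text
guard [] t 873 c [0.47 7.2 ] grip 27.487448508645627 clock 50.525
[[759.0, 1.2, 0.5], [762.0, 1.0, -0.1], [765.0, 0.1, -0.4], [768.0, 1.4, -0.6], [771.0, -0.4, 0.3], [774.0, 1.0, 0.1], [777.0, 1.6, 0.3], [780.0, 1.7, 0.1], [783.0, 1.6, 0.4], [786.0, 0.6, -0.2], [789.0, 0.8, -0.0], [792.0, 0.4, -0.0], [795.0, 0.0, 0.6], [798.0, -0.4, -0.2], [801.0, 0.4, -0.6], [804.0, -0.3, -0.4], [807.0, 0.3, 0.4], [810.0, 0.6, -0.9], [813.0, 0.3, -0.4], [816.0, 1.1, -0.3], [819.0, 0.6, -0.2], [822.0, 1.4, -0.5], [825.0, 0.9, -0.3], [828.0, 2.3, -0.6], [831.0, 1.9, -0.7], [834.0, 1.5, 0.2], [837.0, 2.2, -1.0], [840.0, 1.9, -0.8], [843.0, 2.5, -0.0], [846.0, 2.4, -1.2], [849.0, 2.1, -0.5], [852.0, 0.9, -0.1], [855.0, 2.8, 0.1], [858.0, 3.7, 0.0], [861.0, 2.6, -0.1], [864.0, 3.3, -0.5], [867.0, 3.3, -0.8], [870.0, 4.5, 0.5], [873.0, 6.1, 0.0], [873.0, 6.9, 0.0]]
```

The force is beginning to climb at 873° (6.9 N against about 2.5 N before), so the bite is starting. Now fine steps until about 8 N above the reference.

```bash
python3 - <<'E'
from wind import *
L=wind(873,903,2,np.array([.47,7.2]),2.5,8,v=40,G=.06,GD=12)
print(np.round(L[:,:3],1).tolist())
E
```

```text
guard [] t 879 c [0.52 7.07] grip 27.168153985317335 clock 51.375
[[875.0, 8.9, -0.1], [877.0, 9.0, 0.6], [879.0, 10.8, 1.7], [879.0, 10.8, 1.7]]
```

It stays at 10.8 N, 8.3 N above the reference, in the middle of the 6–10 N "tight" range. Letting go, backing off and checking.

```bash
python3 - <<'E'
from h import *
bot.open(); o=bot.observe(); p=o['tcp_pos']; print(o['grip_width'],o['force'])
bot.move_l([p[0],p[1],p[2]+170],velocity=150)
bot.move_l([p[0]-60,p[1]-40,p[2]+230],velocity=150)
s=cam('scene');b=cam('side');o=bot.observe(); print(o['clock'],o['force'])
cv2.imwrite('pics/m7.png',np.hstack([cv2.resize(s['img'][160:280,150:310],None,fx=2.5,fy=3),cv2.resize(b['img'][130:250,200:360],None,fx=2.5,fy=3)])[:,:,::-1])
E
```

```text
91.73158638760023 [0.50005838 1.04784217 0.4019722 ]
54.7583 [ 0.09871317 -0.32910784  0.06735684]
```

View pics/m7.png

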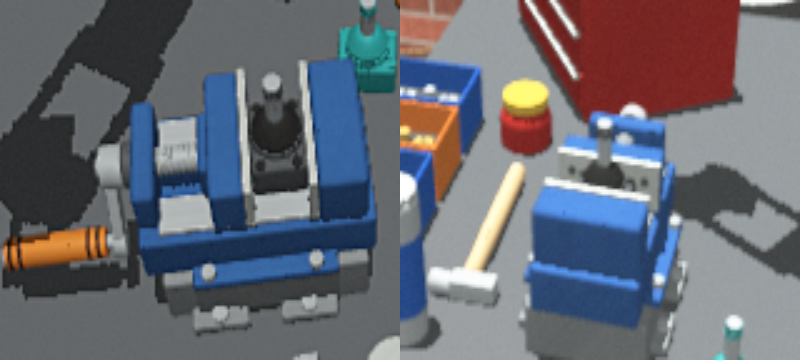

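The ball joint stands upright at scene crop (272,140), with both jaw plates against its flat sides. The crank rests at lower +x, the gripper is clear and the other things are undisturbed. Handing in.

```bash
python3 -c "
from workcell import bot
print(bot.close_job())"
```

```text
the job is handed in; nothing more can be done
None
```

The ball joint is clamped stud-up near the middle of the vise jaws, the crank is released, and the job was handed in at about 55 s; the grip force was holding about 8 N above its pre-bite level when I let go, within the 6–10 N given for tight.

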